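# Bring the square bin of the parts carousel to the pointer and hold it there

### The arm

A 6-joint arm with a two-finger parallel gripper is mounted at the origin on a cart in front of the work surface, level with it; the furniture and walls round the work are solid. World frame = base frame: x ahead of the robot, y to its left, z up, the work surface at z = 0. Lengths are in m, angles in rad, forces in N, time in s.
With the tool pointing down it reaches from about 0.25 to 0.775 m from the base axis. Payload 4 kg.
Tool frame: the origin (TCP) lies between the finger pads, 19 mm behind the fingertips; this is the grasp point; z points along the fingers, y is the line along which they close (so a half turn about z gives the same grasp; the last joint's range is limited). The gripper opens to 94 mm and grips with 3 to 60 N. Pads are 16 mm wide; open, the fingers measure 119 mm over their backs; the gripper's body (75 mm by 177 mm) begins 78 mm behind the grasp point.
Start: joints at [1.021, 0.087, 1.371, -0, 1.684, -0.103], TCP at [0.238, 0.496, 0.224] pointing down, gripper open.
Joint ranges: [-3.1, 3.1], [-0.76, 2.03], [0.27, 2.55], [-1.08, 4.22], [0.17, 2.65], [-2.57, 2.57]. Speed limits (rad/s): [2.79, 2.79, 3.14, 3.14, 3.14, 3.14].

### API

Orientations are given as [roll, pitch, yaw] about the fixed x, y, z axes, in that order (R = Rz(yaw) Ry(pitch) Rx(roll)).
In Python, from bench import robot gives the robot as it stands. The module is installed in compiled form; this text tells all that it offers.
- The arm moves only by the tool move_arm, never from a script. Its argument "deltas" is one flat list of numbers, 7 for each row, row after row: the turn, a rotation vector about the tool's x, y, z in rad, then the shift along the tool's x, y, z in cm, then the closure, from -1 (fully open) to 1 (shut). A call has 1 to 8 rows; each row is the pose to reach, as a shift and turn from the pose commanded when the call began, along the tool's axes at that moment; what a row does not reach only later rows make up. A row lasts 1/10 s, in which the tool goes at most 50 mm and 8.59 degrees, less where a joint would pass 70% of its speed; a pose out of reach is approached as far as the arm can. A call with a gripper value outside its range is refused whole. The fingers move at their own pace and stop on an object; the grip force is fixed at half the most. Time passes only in rows, so rows that repeat a pose let the fingers close. It gives the time, the measured TCP pose, the force, the opening and the grip force at its end, in the units of the state.
- robot.get_obs(): the state, without advancing time (a new reading comes with each control period).
- robot.snapshot(name): name is "scene" or "top" or "wrist"; returns a dict with "image" (384x512x3 uint8, red, green, blue), "depth" (384x512 float32, m along the optical axis (not along the pixel's ray), 0 where there is no reading), "fov_y" (degrees; the focal length in pixels is half the picture's height over the tangent of half this angle, whatever the lens; pixels are square), "cx", "cy" (the principal point, pixels), "origin" and "orientation" of the camera in the world; the wrist camera has in their place "T_tool_cam" (4x4, takes a point from camera to tool coordinates, whose origin is the TCP and whose axes are the flange's). Camera axes: x right, y up, looking along -z (the intrinsics and any distortion apply to the point x, -y, -z); pixel columns grow to the right and rows downward; lengths in m; the calibration is good to about 2 mm. A picture is of the moment at which its call begins: read the wrist's pose just before it.
- robot.close_job(): hands the job in; it is judged then, once.
The state is a dict: "time": time; "joint_positions": joint angles; "qvel": joint speeds; "joint_torque": joint torques, N m; "tool_pos": TCP position; "ee_rot": TCP orientation; "wrist_force": force on the tool from outside, world axes, zero at the start; "wrist_torque": the same for the moment, N m; "width": finger opening in m; "finger_force": force on a finger pad.
Only numpy, scipy, OpenCV 4.12 (cv2) and the standard library are available. Lean on these libraries where they do the work, as an engineer would, in place of code of your own. Each camera call takes 0.05 s, during which the arm holds its last target. There are 200 camera calls.

### The job

First put the loose steel hex nut into the square bin of the parts carousel. Then turn the carousel by the bar handle on top of its post until the square bin stands at the front, over the pointer of the fixed foot, and hold it still: finish with the gripper still closed on the handle. Leave the loose brass knob and the walnut block on the table where they are.

Things in the scene. Friction and masses are not known exactly. Their poses are not given: they have to be found in the camera images.
- hex_nut: Loose steel hex nut, 28 mm across the flats, 32 mm across the corners, 13 mm high, about 50 g, lying flat on the table to the right of the vise. Origin: centre of its underside; z up.
- carousel_base: Fixed foot of the parts carousel, left of the vise: dark steel disc under the turntable, from which a flat bar (22 mm wide), the pointer, runs out along its own -x past the turntable's edge to a pointed end with an upright steel pin (8 mm thick, 46 mm high, 142 mm from the axis). Pointer faces the robot within 0.5 rad either side. Origin: on the turning axis, at table height; z up.
- turntable (a joint): Turntable angle (rad), anticlockwise from above: 0 = square bin farthest from the pointer, +pi or -pi = over it; limits -4.5, 4.5, so either way will do. Stays where left; friction about 0.08 N m. Plywood disc 250 mm across, top 30 mm above the table, with four bins 90 degrees apart, 82 mm from the axis: one square, three round cups (62 mm wide, rim 64 mm, contents up to 72 mm above the table).
- bin_floor (a point): Centre of the inner floor of the square bin, 34 mm above the table. The bin is empty, grey, 64 mm square outside, 56 mm inside, walls 4 mm; its rim is 60 mm above the table. The round cups hold dowels, wood plugs and a second brass knob, all fixed in them.
- pointer (a point): Point over the pointer bar, 82 mm from the turning axis, 34 mm above the table: where bin_floor has to come.
- turn_handle: Dark wooden bar handle on the turning axis, on a steel post 12 mm thick: 60 mm long (its own x, which points to the square bin), 16 mm wide (its y), 30 mm high, from 100 to 130 mm above the table. Turns with the turntable. Origin: centre of the bar, 115 mm above the table.
- brass_knob: Loose brass knob, 29 mm across and 32 mm high, standing on the table behind the nut, near the fence; to be left alone. Origin: centre of its underside.
- walnut_block: Loose walnut block, 45 x 60 x 35 mm, on the table behind the vise, between the nut and the carousel; to be left alone. Origin: centre of its underside.

How it is judged:
On the way:
1. the nut lies in the square bin, let go, while the bin is still away from the pointer (distance between hex_nut and bin_floor below 0.03 m and z of hex_nut in the frame of bin_floor below 0.018 m and contact force between the fingers and hex_nut below 0.1 N and horizontal distance between bin_floor and pointer above 0.04 m), for 0.2 s.
At the end, for the whole second after the job is handed in: Square bin centred within 10 mm over the pointer, turntable at rest (under 0.05 rad/s); fingers gripping the bar handle (over 5 N, TCP within 32 mm of its centre); nut on the floor of the square bin, not touched; loose brass knob and walnut block within 30 mm of their places (horizontal distance between bin_floor and pointer below 0.01 m and velocity of joint turntable between -0.05 and 0.05 rad/s and contact force between the fingers and turn_handle above 5 N and distance between the grasp point and turn_handle below 0.032 m and distance between hex_nut and bin_floor below 0.03 m and z of hex_nut in the frame of bin_floor below 0.018 m and contact force between the fingers and hex_nut below 0.1 N and distance of each of brass_knob, walnut_block from where it was at the start of the episode below 0.03 m); the arm keeps its last pose, push and grip.
It fails at once if the loose brass knob or the walnut block is pushed more than 30 mm from its place (distance of any of brass_knob, walnut_block from where it was at the start of the episode above 0.03 m).
It also fails if it takes over 58 s, if anything falls off the work surface, if the arm or the gripper's body presses on something with over 40 N, if the wrist force passes 120 N, or if a joint passes its speed limit or range.

## Working session

There is one attempt and no reset: what is moved stays moved. The work goes in short steps, Python scripts to look and compute and a tool call to move; the robot and the scene stay as the last step left them, time stands still between calls to the robot, and variables do not carry over. Pictures are saved under pics/ and viewed, at most 10 in all, crops included, and the job is handed in when it is done.

Besides the shell and the picture viewer there is one more tool, called after ">>>" by a JSON object that holds its "fn" and its "kwargs", one argument or row to a line. move_arm: Moves the arm, as the interface text tells. Its arguments: {"type":"object","properties":{"deltas":{"type":"array","items":{"type":"number"}}},"required":["deltas"]}

```bash
mkdir -p pics
cat > h.py <<'E'
import numpy as np, cv2
from bench import robot
from scipy.spatial.transform import Rotation as R
def snap(n):
    o=robot.get_obs(); s=robot.snapshot(n)
    if n=="wrist":
        T=np.eye(4); T[:3,:3]=R.from_euler('xyz',o["ee_rot"]).as_matrix(); T[:3,3]=o["tool_pos"]; s["T"]=T@np.array(s["T_tool_cam"])
    else:
        T=np.eye(4); q=np.array(s["orientation"]); 
        T[:3,:3]=q if q.shape==(3,3) else R.from_euler('xyz',q).as_matrix() if q.size==3 else R.from_quat(q).as_matrix()
        T[:3,3]=s["origin"]; s["T"]=T
    s["f"]=192/np.tan(np.radians(s["fov_y"])/2); return s
def cloud(s):
    d=s["depth"]; v,u=np.mgrid[:384,:512]
    P=np.stack([(u-s["cx"])/s["f"]*d,-(v-s["cy"])/s["f"]*d,-d],-1)@s["T"][:3,:3].T+s["T"][:3,3]
    P[d==0]=np.nan; return P
E
python3 - <<'E'
from h import *
print(robot.get_obs())
for n in ("top","scene"):
    s=snap(n); print({k:v for k,v in s.items() if k not in("image","depth")}, (s["depth"]==0).mean())
    cv2.imwrite(f"pics/{n}0.png",s["image"][...,::-1]); np.savez(f"{n}0.npz",P=cloud(s),im=s["image"])
E
```

```text
{'time': 0.0, 'joint_positions': array([ 1.02090856e+00,  8.79170023e-02,  1.37225761e+00, -1.33446726e-05,
        1.68353548e+00, -1.03082097e-01]), 'qvel': array([-0.00038263,  0.00014168, -0.00097666,  0.0003364 , -0.0024148 ,
       -0.00054284]), 'joint_torque': array([ 1.01876129e-03, -3.40178061e+01, -3.02433515e+01,  7.17389211e-02,
        3.28240881e-02, -1.51842705e-04]), 'tool_pos': array([0.23738731, 0.49558404, 0.22312316]), 'ee_rot': array([-3.13948509e+00, -2.04690809e-04,  2.69478528e+00]), 'wrist_force': array([0.66797125, 0.26853284, 0.88423193]), 'wrist_torque': array([-0.02708015, -0.0319812 ,  0.01977562]), 'finger_force': 0.0, 'width': 0.093831196840712}
{'fov_y': 43.368070979239334, 'cx': 255.39499487064026, 'cy': 192.38402825992975, 'origin': array([0.35027314, 0.10502844, 1.20970582]), 'orientation': array([ 2.03270441e-01,  7.73244315e-05, -1.71721063e+00]), 'T': array([[-1.45891743e-01,  9.68930169e-01, -1.99724627e-01,
         3.50273144e-01],
       [-9.89300558e-01, -1.42903509e-01,  2.93767566e-02,
         1.05028436e-01],
       [-7.73244314e-05,  2.01873511e-01,  9.79411599e-01,
         1.20970582e+00],
       [ 0.00000000e+00,  0.00000000e+00,  0.00000000e+00,
         1.00000000e+00]]), 'f': np.float64(482.8662826863364)} 0.004170735677083333
{'fov_y': 51.89386014542475, 'cx': 258.1474815969922, 'cy': 196.65788876384582, 'origin': array([ 0.26303209, -0.54098157,  0.57085905]), 'orientation': array([ 0.97766507,  0.00452287, -0.44275034]), 'T': array([[ 0.90356752,  0.24286191, -0.35296434,  0.26303209],
       [-0.42842184,  0.50345669, -0.75032398, -0.54098157],
       [-0.00452285,  0.82918602,  0.55895446,  0.57085905],
       [ 0.        ,  0.        ,  0.        ,  1.        ]]), 'f': np.float64(394.5855277901854)} 0.004191080729166667
```

View pics/top0.png

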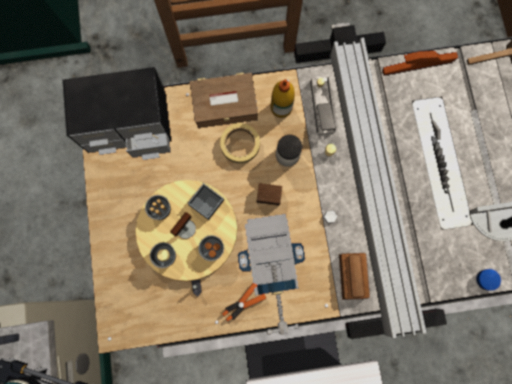

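View pics/scene0.png

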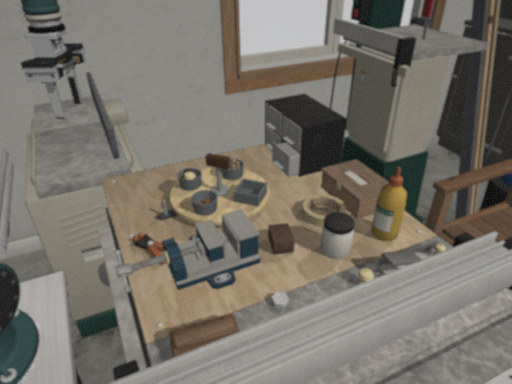

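The top view shows the nut at about (331,217), the knob at (331,150), the block at (269,194), the turntable at about (187,230), the square bin at (206,202), the handle at (181,224) and the pin at (197,289). The scene view shows the nut at (279,299), the knob at (366,276), the block at (282,238), the bin at (250,190) and the pin at (166,207).

Run:
```python
from h import *
T=np.load("top0.npz"); S=np.load("scene0.npz")
for nm,D,pts in (("top",T,dict(nut=(331,217),knob=(331,150),block=(269,194),bin=(206,202),handle=(181,224),pin=(197,285),table=(230,270),vise=(270,250),cup1=(157,208),rail=(375,200),tblr=(331,190))),("scene",S,dict(nut=(279,299),knob=(366,274),block=(282,232),bin=(250,194),handle=(218,160),pin=(166,202)))):
    for k,(u,v) in pts.items():
        w=D["P"][v-3:v+4,u-3:u+4].reshape(-1,3); print(nm,k,np.round(np.nanmedian(w,0),3),"zmax",np.round(np.nanmax(w[:,2]),3), D["im"][v,u])
for D in (T,S):
    P=D["P"]; 
    def reg(c,r,z0,z1): 
        m=(np.hypot(P[...,0]-c[0],P[...,1]-c[1])<r)&(P[...,2]>z0)&(P[...,2]<z1); return P[m]
    for nm,c,r,z0,z1 in (("disc",(.37,.38),.16,.024,.036),("handle",(.37,.38),.06,.115,.14)):
        q=reg(c,r,z0,z1); print(nm,len(q),q.min(0) if len(q) else 0,q.max(0) if len(q) else 0,np.median(q,0) if len(q) else 0)
```

```text
top nut [ 0.504 -0.109  0.014] zmax 0.021 [222 219 212]
top knob [ 0.671 -0.136  0.03 ] zmax 0.037 [225 219 153]
top block [0.581 0.037 0.034] zmax 0.04 [86 58 39]
top bin [0.584 0.194 0.034] zmax 0.039 [83 85 85]
top handle [0.523 0.249 0.129] zmax 0.133 [79 41 22]
top pin [0.387 0.243 0.008] zmax 0.049 [67 67 66]
top table [ 0.412  0.16  -0.001] zmax 0.005 [172 139  97]
top vise [0.441 0.057 0.071] zmax 0.076 [157 154 150]
top cup1 [0.586 0.312 0.037] zmax 0.075 [70 62 51]
top rail [ 0.524 -0.211  0.062] zmax 0.075 [145 142 139]
top tblr [ 0.575 -0.124 -0.   ] zmax 0.005 [187 178 167]
scene nut [ 0.506 -0.112  0.015] zmax 0.017 [172 172 170]
scene knob [ 0.675 -0.142  0.031] zmax 0.035 [194 180 141]
scene block [0.589 0.033 0.036] zmax 0.038 [78 64 47]
scene bin [0.577 0.166 0.054] zmax 0.062 [89 91 90]
scene handle [0.527 0.242 0.123] zmax 0.132 [52 39 27]
scene pin [0.402 0.296 0.001] zmax 0.047 [97 87 78]
disc 1536 [0.38026502 0.2243431  0.02420784] [0.52902687 0.37564221 0.03598708] [0.4537048  0.29510201 0.02980057]
handle 0 0 0 0
disc 539 [0.38352695 0.22515685 0.02417465] [0.52910021 0.37284318 0.0359944 ] [0.43862884 0.27878861 0.0307355 ]
handle 0 0 0 0
```

Run:
```python
from h import *
from scipy.optimize import least_squares
for n in ("top","scene"):
    D=np.load(n+"0.npz"); P=D["P"]
    def reg(c,r,z0,z1):
        m=(np.hypot(P[...,0]-c[0],P[...,1]-c[1])<r)&(P[...,2]>z0)&(P[...,2]<z1); return P[m]
    print("==",n)
    # disc rim circle: outermost points per angle
    q=reg((.525,.248),.15,.022,.035); c=np.array([.525,.248])
    for _ in range(3):
        a=np.arctan2(*(q[:,:2]-c).T[::-1]); r=np.hypot(*(q[:,:2]-c).T); e=[]
        for k in np.arange(-np.pi,np.pi,.15):
            m=(a>=k)&(a<k+.15)
            if m.sum()>5: e.append(q[m][np.argmax(r[m]),:2])
        e=np.array(e); s=least_squares(lambda p:np.hypot(*(e-p[:2]).T)-p[2],[*c,.125],loss="soft_l1",f_scale=.002).x; c=s[:2]
    print("disc",s.round(4),len(e))
    def box(nm,c,r,z0,z1):
        q=reg(c,r,z0,z1)
        if len(q)<4: print(nm,len(q));return
        b=cv2.minAreaRect((q[:,:2]*1000).astype(np.float32)); print(nm,len(q),np.round(b[0],1),np.round(b[1],1),round(b[2],1),"med",np.median(q,0).round(4))
    box("handle",(.525,.248),.05,.12,.14)
    box("nut",(.505,-.11),.03,.008,.02); box("knob",(.673,-.139),.03,.022,.04); box("block",(.585,.035),.06,.028,.042)
    box("binrim",(.587,.195),.06,.052,.068); box("binfloor",(.587,.195),.02,.03,.04)
    box("pin",(.386,.23),.04,.036,.055); box("pinbar",(.39,.235),.03,.002,.02)
    q=reg((.38,.0),.3,.06,.3); m=(q[:,1]<.2)&(q[:,1]>-.15)
    print("vise hi",q[m].min(0),q[m].max(0))
    q=reg((.5,-.2),.12,.03,.3);q=q[q[:,1]<-.13]; print("fence",q.min(0),q.max(0))
```

```text
== top
disc [0.5253 0.2519 0.1243] 42
handle 191 [525.  251.8] [17.6 59.7] 47.3 med [0.5245 0.2509 0.1286]
nut 110 [ 506.7 -107.3] [27.4 30.1] 54.8 med [ 0.5062 -0.1074  0.0136]
knob 92 [ 675.4 -136.1] [25.3 25.4] 3.8 med [ 0.6743 -0.1355  0.0298]
block 436 [583.7  36.2] [59.8 45.6] 74.5 med [0.5833 0.0361 0.0345]
binrim 194 [583.3 193.8] [65.6 64.5] 44.7 med [0.5838 0.1946 0.0586]
binfloor 185 [587.5 195.3] [37.6 37.6] 83.8 med [0.5863 0.1947 0.0339]
pin 12 [383.7 246. ] [6.7 6.7] 41.2 med [0.3839 0.2459 0.0448]
pinbar 153 [384.1 234.9] [40.  52.9] 6.8 med [0.3845 0.2432 0.0067]
vise hi [ 0.25127436 -0.05483756  0.06000184] [0.67963092 0.19794309 0.08530004]
fence [ 0.38015194 -0.26432115  0.03005646] [ 0.61965259 -0.13003867  0.08131473]
== scene
disc [0.5285 0.2476 0.1233] 42
handle 157 [528.9 248.1] [18.2 57.5] 46.5 med [0.5276 0.2455 0.1284]
nut 191 [ 508.9 -108.7] [31.2 27.3] 82.4 med [ 0.5079 -0.1116  0.0145]
knob 154 [ 677.9 -140.1] [27.6 24.8] 7.8 med [ 0.6757 -0.142   0.0308]
block 438 [587.5  34. ] [63.1 46.1] 74.1 med [0.5851 0.029  0.0356]
binrim 253 [586.9 191.3] [67.8 64.4] 44.5 med [0.5837 0.1881 0.0582]
binfloor 36 [595.6 203.8] [13.8 35. ] 41.6 med [0.5967 0.203  0.0351]
pin 15 [387.6 243.3] [6.5 5.4] 63.4 med [0.3868 0.2431 0.043 ]
pinbar 147 [386.3 231.9] [51.2 49. ] 10.5 med [0.3883 0.2392 0.0077]
vise hi [ 0.08735269 -0.06876981  0.06000576] [0.67971704 0.1999919  0.19155737]
fence [ 0.38016069 -0.26628633  0.03001526] [ 0.61969261 -0.13039752  0.07851835]
```

```bash
cat >> h.py <<'E'
def plan(x,y,z,psi_deg):
    "tool down, fingers closing along world direction psi: rotvec and shift (cm) in tool axes from the present pose"
    o=robot.get_obs(); A=R.from_euler('xyz',o["ee_rot"]); B=R.from_euler('xyz',[np.pi,0,np.radians(psi_deg)+np.pi/2])
    d=np.array([x,y,z])-o["tool_pos"]
    print("rot",(A.inv()*B).as_rotvec().round(4),"cm",(A.inv().apply(d)*100).round(2),"rows>=",round(max(np.linalg.norm(d)/.05,(A.inv()*B).magnitude()/.15),1))
E
python3 - <<'E'
from h import *
s=snap("wrist"); print(s["T_tool_cam"].round(3),s["f"])
plan(.507,-.11,.22,0)
E
```

```text
[[ 0.     0.974  0.227  0.065]
 [ 1.    -0.    -0.    -0.   ]
 [-0.     0.227 -0.974 -0.16 ]
 [ 0.     0.     0.     1.   ]] 266.81639263351633
rot [-1.600e-03  8.000e-04  1.124e+00] cm [-50.48 -42.97   0.4 ] rows>= 13.3
```

>>> {"fn": "move_arm", "kwargs": {
  "deltas": [0,0,0.14,-3.8,-3.2,0,-1,0,0,0.28,-7.5,-6.4,0,-1,0,0,0.42,-11.3,-9.6,0,-1,0,0,0.56,-15.1,-12.9,0,-1,0,0,0.7,-18.9,-16.1,0,-1,0,0,0.84,-22.7,-19.3,0,-1,0,0,0.98,-26.5,-22.6,0,-1,0,0,1.12,-30.3,-25.8,0,-1]
}}

```text
time: 0.95
tool_pos: [0.3996, 0.1305, 0.2242]
ee_rot: [3.141, -0.0, 1.569]
wrist_force: [0.8, -0.2, -0.5]
width: 0.0938
finger_force: 0.0
```

Run:
```python
from h import *
plan(.507,-.11,.20,0)
```

```text
rot [ 0.0004 -0.0003 -0.0016] cm [-24.04  10.78   2.42] rows>= 5.3
```

>>> {"fn": "move_arm", "kwargs": {
  "deltas": [0,0,0,-4,1.8,0.4,-1,0,0,0,-8,3.6,0.8,-1,0,0,0,-12,5.4,1.2,-1,0,0,0,-16,7.2,1.6,-1,0,0,0,-20,9,2,0,0,0,0,-24,10.8,2.4,-0.3,0,0,0,-24,10.8,2.4,-0.3,0,0,0,-24,10.8,2.4,-0.3]
}}

```text
time: 1.75
tool_pos: [0.5081, -0.1076, 0.1993]
ee_rot: [-3.14, -0.001, 1.573]
wrist_force: [0.0, 0.7, 0.8]
width: 0.0658
finger_force: 0.0
```

Run:
```python
from h import *
o=robot.get_obs(); print(o["tool_pos"],o["ee_rot"],o["width"])
s=snap("wrist"); P=cloud(s); cv2.imwrite("pics/w1.png",s["image"][...,::-1]); 
m=(np.hypot(P[...,0]-.507,P[...,1]+.11)<.03)&(P[...,2]>.007)&(P[...,2]<.02)
q=P[m]; c,r=cv2.minEnclosingCircle((q[:,:2]*1000).astype(np.float32)); print("nut",m.sum(),c,r,np.median(q,0))
xy=q[:,:2]-np.array(c)/1000
for a in range(0,60,5):
    w=[np.ptp(xy@[np.cos(b),np.sin(b)]) for b in np.radians([a,a+60,a+120])]; print(a,np.round(np.array(w)*1000,1))
n=(P[...,2]>.03)&(P[...,0]>.4)&(P[...,0]<.6); f=P[n]; 
print("near obstacles y: vise min",f[f[:,1]>-.1][:,1].min() if (f[:,1]>-.1).any() else None,"fence max",f[f[:,1]<-.12][:,1].max() if (f[:,1]<-.12).any() else None)
```

```text
[ 0.50805919 -0.10758281  0.19932819] [-3.13955641e+00 -1.34153360e-03  1.57289576e+00] 0.06576327580274491
nut 391 (508.46728515625, -108.22491455078125) 15.499635696411133 [ 0.50906728 -0.10800051  0.01394855]
0 [27.7 28.3 28.7]
5 [28.7 28.9 29.3]
10 [29.5 29.6 30.1]
15 [30.2 30.1 30.6]
20 [30.6 30.3 30.9]
25 [30.7 30.3 31. ]
30 [30.6 30.1 30.8]
35 [30.3 29.8 30.4]
40 [29.8 29.4 29.8]
45 [29.  28.9 28.9]
50 [28.1 28.2 27.9]
55 [28.1 28.2 27.4]
near obstacles y: vise min -0.09999862042033061 fence max -0.12007811388971898
```

View pics/w1.png

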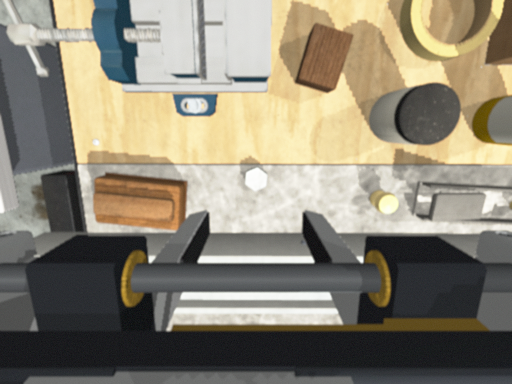

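The nut lies at (256,180), with its flats facing along the finger line. The knob (386,202), the brown block (140,202) and the vise (200,60) are all clear of the fingers.

Run:
```python
from h import *
plan(.508,-.108,.0225,-3)
```

```text
rot [-0.0012 -0.0011  0.0561] cm [-0.15  0.02 17.73] rows>= 3.5
```

>>> {"fn": "move_arm", "kwargs": {
  "deltas": [0,0,0.02,0,0,4,-0.3,0,0,0.04,0,0,8,-0.3,0,0,0.056,0,0,12,-0.3,0,0,0.056,0,0,15,-0.3,0,0,0.056,0,0,16.5,-0.3,0,0,0.056,0,0,17.3,-0.3,0,0,0.056,0,0,17.7,-0.3,0,0,0.056,0,0,17.7,-0.3]
}}

```text
time: 2.6
tool_pos: [0.5088, -0.1066, 0.024]
ee_rot: [3.14, 0.0, 1.52]
wrist_force: [-0.6, -0.3, -0.1]
width: 0.061
finger_force: 0.0
```

>>> {"fn": "move_arm", "kwargs": {
  "deltas": [0,0,0,0,0,0,1,0,0,0,0,0,0,1,0,0,0,0,0,0,1,0,0,0,0,0,0,1,0,0,0,0,0,0,1,0,0,0,0,0,0,1]
}}

```text
time: 3.2
tool_pos: [0.5087, -0.1073, 0.0237]
ee_rot: [3.141, 0.0, 1.519]
wrist_force: [-1.1, -0.8, 1.5]
width: 0.0311
finger_force: 30.0
```

>>> {"fn": "move_arm", "kwargs": {
  "deltas": [0,0,0,0,0,-2,1,0,0,0,0,0,-5,1,0,0,0,0,0,-9,1,0,0,0,0,0,-13,1,0,0,0,0,0,-16,1,0,0,0,0,0,-16,1]
}}

```text
time: 3.8
tool_pos: [0.5111, -0.108, 0.1888]
ee_rot: [3.131, 0.003, 1.519]
wrist_force: [0.4, -0.2, -1.2]
width: 0.0309
finger_force: 30.0
```

Run:
```python
from h import *
o=robot.get_obs(); print(o["tool_pos"],o["width"],o["finger_force"])
s=snap("wrist"); P=cloud(s); im=s["image"][...,::-1]
T=np.linalg.inv(s["T"]); 
c=T[:3,:3]@(o["tool_pos"]+[0,0,-.012])+T[:3,3]; u=s["cx"]+s["f"]*c[0]/-c[2]; v=s["cy"]-s["f"]*c[1]/-c[2]; print(u,v)
u,v=int(u),int(v); crop=im[max(0,v-60):v+60,u-80:u+80]; cv2.imwrite("pics/w2.png",cv2.resize(crop,None,fx=4,fy=4))
```

```text
[ 0.51105143 -0.10796634  0.18884852] 0.030924308439286306 29.999889135360718
254.23516972445933 225.0994227544732
```

View pics/w2.png

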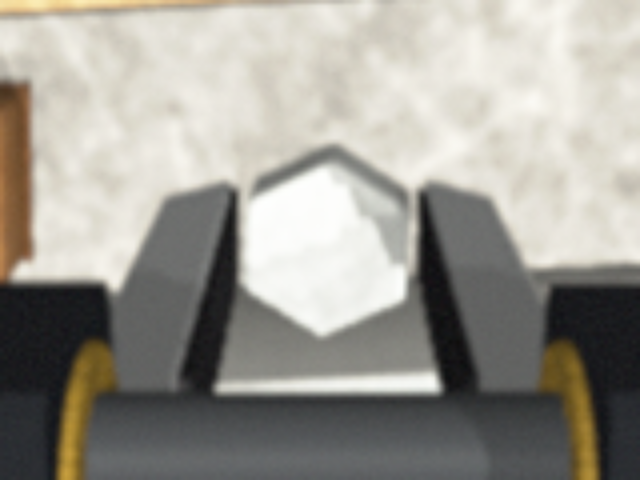

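The nut is held across its flats, level between the pads (centre of the crop, about (325,245)). Next I carry it above the bin.

Run:
```python
from h import *
plan(.585,.1925,.20,0)
```

```text
rot [ 0.0051  0.0014 -0.052 ] cm [30.35  5.97 -1.45] rows>= 6.2
```

>>> {"fn": "move_arm", "kwargs": {
  "deltas": [0,0,0,2,0.4,-1,1,0,0,-0.01,6,1.2,-1.5,1,0,0,-0.02,11,2.2,-1.5,1,0,0,-0.03,16,3.1,-1.5,1,0,0,-0.04,21,4.1,-1.5,1,0,0,-0.052,25.5,5,-1.5,1,0,0,-0.052,29,5.7,-1.5,1,0,0,-0.052,30.3,6,-1.5,1]
}}

```text
time: 4.65
tool_pos: [0.5829, 0.1955, 0.1945]
ee_rot: [-3.136, 0.0, 1.575]
wrist_force: [0.1, -1.3, 0.0]
width: 0.0311
finger_force: 30.0
```

>>> {"fn": "move_arm", "kwargs": {
  "deltas": [0,0,0,0,0,0,1,0,0,0,0,0,0,1]
}}

```text
time: 4.85
tool_pos: [0.5835, 0.191, 0.1968]
ee_rot: [-3.139, 0.002, 1.57]
wrist_force: [0.0, 0.2, -0.4]
width: 0.0311
finger_force: 30.0
```

Run:
```python
from h import *
o=robot.get_obs(); print(o["tool_pos"],o["ee_rot"],o["width"],o["finger_force"])
s=snap("wrist"); P=cloud(s); im=s["image"][...,::-1]; cv2.imwrite("pics/w3.png",im)
def box(nm,c,r,z0,z1):
    q=P[(np.hypot(P[...,0]-c[0],P[...,1]-c[1])<r)&(P[...,2]>z0)&(P[...,2]<z1)]
    if len(q)<4: print(nm,len(q));return
    b=cv2.minAreaRect((q[:,:2]*1000).astype(np.float32)); print(nm,len(q),np.round(b[0],1),np.round(b[1],1),round(b[2],1),"med",np.median(q,0).round(4))
box("rim",(.585,.1925),.055,.055,.066); box("floor",(.585,.1925),.02,.03,.04); box("handle",(.527,.25),.05,.12,.14)
plan(.585,.1925,.066,0)
```

```text
[0.58350854 0.19102854 0.19678267] [-3.13901705e+00  1.61941711e-03  1.57005279e+00] 0.031066570993503847 29.999817609786987
rim 653 [586.  193.1] [63.7 63.9] 45.2 med [0.5878 0.2002 0.0596]
floor 807 [585.1 192.2] [39.  38.5] 89.2 med [0.5845 0.1929 0.0341]
handle 1405 [528.1 251.4] [16.5 59.7] 44.5 med [0.5286 0.2524 0.1295]
rot [-0.0016  0.0012 -0.0016] cm [ 0.2   0.15 13.14] rows>= 2.6
```

View pics/w3.png

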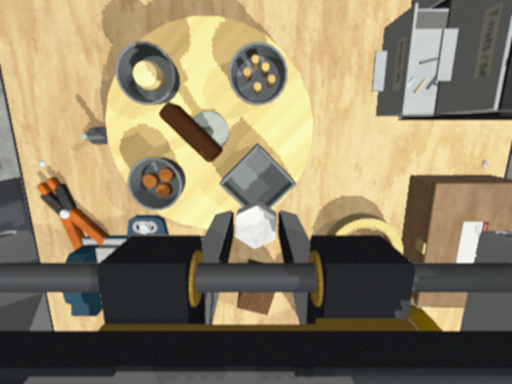

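The bin is at (257,178) and the handle at (190,132). This agrees with the top and scene views to within 2 mm, with the rim at 60 mm.

>>> {"fn": "move_arm", "kwargs": {
  "deltas": [0,0,0,0.2,0.2,3,1,0,0,0,0.2,0.2,6,1,0,0,0,0.2,0.2,9,1,0,0,0,0.2,0.2,11,1,0,0,0,0.2,0.2,12,1,0,0,0,0.2,0.2,12.8,1,0,0,0,0.2,0.2,13.3,1,0,0,0,0.2,0.2,13.3,1]
}}

```text
time: 5.7
tool_pos: [0.5863, 0.194, 0.0656]
ee_rot: [3.141, -0.0, 1.57]
wrist_force: [0.1, -0.7, -1.5]
width: 0.0307
finger_force: 30.0
```

>>> {"fn": "move_arm", "kwargs": {
  "deltas": [0,0,0,0,0,0,1,0,0,0,0,0,0,0.22,0,0,0,0,0,0,0.22,0,0,0,0,0,0,0.22,0,0,0,0,0,0,0.22]
}}

```text
time: 6.2
tool_pos: [0.586, 0.1948, 0.066]
ee_rot: [3.141, -0.001, 1.571]
wrist_force: [-1.6, 0.5, 2.5]
width: 0.0369
finger_force: 1.7
```

>>> {"fn": "move_arm", "kwargs": {
  "deltas": [0,0,0,0,0,-1,0.22,0,0,0,0,0,-3,0.22,0,0,0,0,0,-6,0.22,0,0,0,0,0,-10,0.22,0,0,0,0,0,-13,-0.1,0,0,0,0,0,-13,-0.1,0,0,0,0,0,-13,-0.1]
}}

```text
time: 6.9
tool_pos: [0.5868, 0.1942, 0.1964]
ee_rot: [3.139, -0.0, 1.57]
wrist_force: [0.3, 0.5, -0.3]
width: 0.0512
finger_force: 0.0
```

Run:
```python
from h import *
o=robot.get_obs(); print(o["tool_pos"],o["ee_rot"],o["width"],o["finger_force"])
s=snap("wrist"); P=cloud(s); im=s["image"][...,::-1]; cv2.imwrite("pics/w4.png",cv2.resize(im[0:250,80:400],None,fx=2.4,fy=2.4))
def box(nm,c,r,z0,z1):
    q=P[(np.hypot(P[...,0]-c[0],P[...,1]-c[1])<r)&(P[...,2]>z0)&(P[...,2]<z1)]
    if len(q)<4: print(nm,len(q));return
    b=cv2.minAreaRect((q[:,:2]*1000).astype(np.float32)); print(nm,len(q),np.round(b[0],1),np.round(b[1],1),round(b[2],1),"med",np.median(q,0).round(4))
box("rim",(.585,.1925),.055,.055,.066); box("nut",(.585,.1925),.025,.043,.054); box("handle",(.527,.25),.05,.12,.14)
plan(.528,.251,.20,45)
```

```text
[0.58679199 0.19421396 0.19639856] [ 3.13866332e+00 -2.88863700e-04  1.57049673e+00] 0.05123756860593481 0.0
rim 786 [586.3 193.6] [63.8 63.9] 45.2 med [0.5862 0.1922 0.0595]
nut 477 [587.9 193.9] [28.2 30.1] 58.7 med [0.5874 0.1944 0.0477]
handle 1417 [528.2 251.4] [16.4 59.8] 45.6 med [0.5285 0.2524 0.1295]
rot [-7.000e-04  2.000e-04 -7.856e-01] cm [ 5.69 -5.8  -0.55] rows>= 5.2
```

View pics/w4.png

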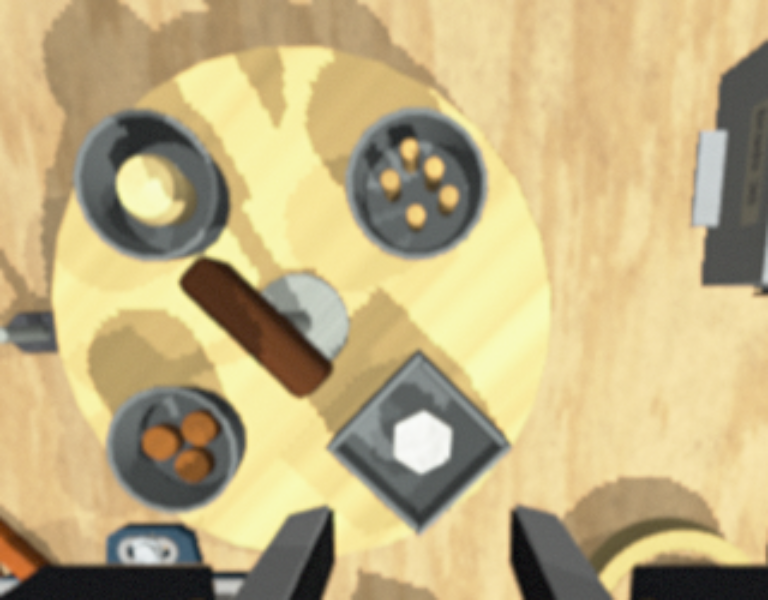

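The nut lies flat in the square bin, at (422,440) in the crop, with its top at 48 mm. Next is the handle.

>>> {"fn": "move_arm", "kwargs": {
  "deltas": [0,0,-0.13,0.9,-1,0,-0.1,0,0,-0.26,1.8,-1.9,0,-0.1,0,0,-0.39,2.8,-2.9,0,-0.1,0,0,-0.52,3.8,-3.9,0,-0.1,0,0,-0.65,4.8,-4.9,0,-0.1,0,0,-0.785,5.7,-5.8,0,-0.1,0,0,-0.785,5.7,-5.8,0,-0.1,0,0,-0.785,5.7,-5.8,0,-0.1]
}}

```text
time: 7.75
tool_pos: [0.5276, 0.251, 0.1935]
ee_rot: [-3.139, -0.001, 2.353]
wrist_force: [0.6, 0.0, 0.1]
width: 0.0517
finger_force: 0.0
```

Run:
```python
from h import *
print(robot.get_obs()["joint_positions"].round(2)); plan(.528,.251,.115,45)
```

```text
[ 0.35  0.17  1.34 -0.    1.64 -0.44]
rot [-0.0027 -0.0007 -0.0029] cm [-0.03  0.05  7.85] rows>= 1.6
```

>>> {"fn": "move_arm", "kwargs": {
  "deltas": [0,0,0,0,0,2.5,-0.1,0,0,0,0,0,5,-0.1,0,0,0,0,0,7,-0.1,0,0,0,0,0,7.8,-0.1,0,0,0,0,0,7.8,-0.1,0,0,0,0,0,7.8,0.2,0,0,0,0,0,7.8,0.4,0,0,0,0,0,7.8,0.6]
}}

```text
time: 8.55
tool_pos: [0.5289, 0.2516, 0.1188]
ee_rot: [3.139, 0.001, 2.356]
wrist_force: [-0.6, -0.2, -0.4]
width: 0.0312
finger_force: 0.0
```

>>> {"fn": "move_arm", "kwargs": {
  "deltas": [0,0,0,0,0,0,1,0,0,0,0,0,0,1,0,0,0,0,0,0,1,0,0,0,0,0,0,1]
}}

```text
time: 8.95
tool_pos: [0.5282, 0.2514, 0.1179]
ee_rot: [3.141, 0.0, 2.356]
wrist_force: [-0.0, 0.0, 3.0]
width: 0.0159
finger_force: 30.0
```

>>> {"fn": "move_arm", "kwargs": {
  "deltas": [0,0,0.05,0,0,0,1,0,0,0.15,0,0,0,1,0,0,0.27,0,0,0,1,0,0,0.4,0,0,0,1,0,0,0.53,0,0,0,1,0,0,0.66,0,0,0,1,0,0,0.79,0,0,0,1,0,0,0.9,0,0,0,1]
}}

```text
time: 9.75
tool_pos: [0.5272, 0.251, 0.1179]
ee_rot: [-3.14, 0.001, 1.451]
wrist_force: [-4.5, -2.1, 6.2]
width: 0.0159
finger_force: 30.0
```

>>> {"fn": "move_arm", "kwargs": {
  "deltas": [0,0,0.12,0,0,0,1,0,0,0.25,0,0,0,1,0,0,0.38,0,0,0,1,0,0,0.51,0,0,0,1,0,0,0.64,0,0,0,1,0,0,0.77,0,0,0,1,0,0,0.88,0,0,0,1,0,0,0.97,0,0,0,1]
}}

```text
time: 10.55
tool_pos: [0.5261, 0.2517, 0.1179]
ee_rot: [-3.14, 0.003, 0.483]
wrist_force: [-6.4, -0.0, 4.6]
width: 0.0155
finger_force: 30.0
```

>>> {"fn": "move_arm", "kwargs": {
  "deltas": [0,0,0.1,0,0,0,1,0,0,0.2,0,0,0,1,0,0,0.3,0,0,0,1,0,0,0.37,0,0,0,1,0,0,0.42,0,0,0,1,0,0,0.45,0,0,0,1,0,0,0.45,0,0,0,1,0,0,0.45,0,0,0,1]
}}

```text
time: 11.35
tool_pos: [0.526, 0.2523, 0.1179]
ee_rot: [-3.14, 0.004, 0.037]
wrist_force: [-7.1, 1.0, 5.0]
width: 0.0161
finger_force: 30.0
```

Run:
```python
from h import *
o=robot.get_obs(); print(o["joint_positions"].round(2),o["wrist_force"],o["wrist_torque"])
c=np.array([.528,.251])
def box(P,nm,c,r,z0,z1):
    q=P[(np.hypot(P[...,0]-c[0],P[...,1]-c[1])<r)&(P[...,2]>z0)&(P[...,2]<z1)]
    if len(q)<4: print(nm,len(q));return
    b=cv2.minAreaRect((q[:,:2]*1000).astype(np.float32)); print(nm,len(q),np.round(b[0],1),np.round(b[1],1),round(b[2],1),"med",np.median(q,0).round(4))
ims=[]
for n in ("wrist","top"):
    s=snap(n); P=cloud(s); print(n); ims.append(s["image"][...,::-1])
    box(P,"rim",(.446,.248),.05,.055,.066); box(P,"nut",(.446,.248),.025,.043,.052);box(P,"pin",(.387,.245),.03,.036,.055)
cv2.imwrite("pics/w5.png",np.vstack([ims[0][:,:],cv2.resize(ims[1][150:310,100:300],(512,410))])[:794].__getitem__((slice(None),slice(None)))) 
im=np.hstack([cv2.resize(i,(400,300)) for i in (ims[0],ims[1][150:310,90:303])]); cv2.imwrite("pics/w5.png",im)
```

```text
[0.35 0.21 1.45 0.   1.49 1.88] [-7.11715596  0.98956441  4.99680982] [ 0.09680221  1.00042416 -0.08608094]
wrist
rim 290 [446.3 249.5] [63.6 43.2] 3.4 med [0.4173 0.2473 0.0589]
nut 68 [433.  248.3] [ 5.7 20.4] 4.0 med [0.4335 0.2468 0.0479]
pin 4 [403.7 248.2] [ 4.9 27.3] 83.5 med [0.4166 0.2463 0.045 ]
top
rim 128 [444.8 248.9] [62.3 64.4] 3.1 med [0.4608 0.2606 0.0589]
nut 112 [442.2 247.2] [29.6 26.3] 71.1 med [0.4425 0.2477 0.0472]
pin 0
```

View pics/w5.png

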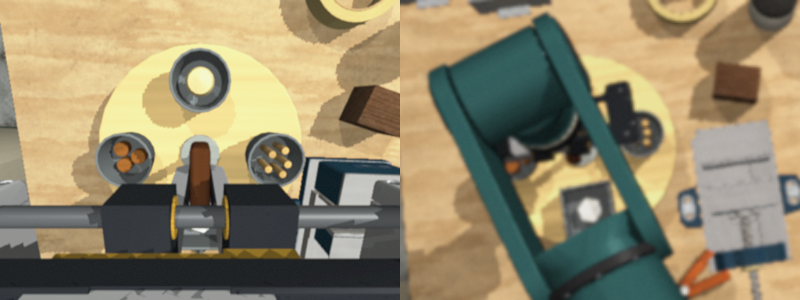

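The left (wrist) half shows the handle gripped at (200,175). The right (top) half shows the bin at (587,205) with the nut in it. The bin is at 182.1–182.3° and the pointer at about 182.2°, which is within about 1.5 mm, so I hand it in.

```bash
python3 -c "
from bench import robot
print(robot.close_job())"
```

```text
the job is handed in; nothing more can be done
None
```

The job is handed in, and `close_job()` returned no verdict: the nut lies in the square bin, which I measured within about 1.5 mm of the pointer, and the gripper is still closed on the handle at 30 N; the arm hid the pin in the last views, so I compared with its earlier position.

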